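# Lock the nuts of a table's levelling foot

## Task

The domino table's spare levelling foot has to have its nuts locked. Stand it with its square plate flat on the boards inside the square batten frame, so that it cannot turn, and let go; then take it by the upper nut, run that nut down the stud clockwise and tighten it firmly against the lower nut. Leave the foot standing in the frame, nuts tight, and do not move or tip the saint, the tumbler, the cup or the salt pot.

Things in the scene. Friction and masses are not known exactly. Their poses are not given: they have to be found in the camera images.
- foot_base (a point): Loose steel levelling foot, about 0.6 kg, standing upright at the start: a square plate 60 x 60 x 10 mm below, a collar 26 mm across from 10 to 22 mm, a lower hexagon nut (30 mm across flats, 18 mm high, fixed on the stud, from 22 to 40 mm up), a captive upper hexagon nut above it, and a threaded stud 20 mm across that ends 100 mm up. This point is the centre of the plate's underside; x and y along the plate's sides, z up the stud.
- stud_top (a point): Centre of the foot's stud at its top end, 100 mm above foot_base. The bare stud above the upper nut (at least the top 33 mm) can be gripped to carry the foot.
- upper_nut_center (a point): Centre of the upper hexagon nut: 34 mm across flats, 39 mm across corners, 18 mm high (9 mm above and below this point), captive on the stud; it is wider than the lower nut. The frame turns with the nut; x is square to a flat (flats face every 60 degrees from x), z up the stud.
- upper_nut_turn (a joint): Turn of the upper nut, rad, over several turns: positive = backed off anticlockwise seen from above, 0 = just touches the lower nut, negative = tightened. Starts 3.2 to 5.2. It sinks 0.95 mm per rad clockwise, runs stiffly (0.12 N m; an unheld foot may turn along) and stays where left; a grip that does not follow it down lifts the foot slightly. A further 0.4 to 0.8 rad past touching is firmly tight.
- upper_nut: The upper nut itself: origin at the centre of its underside, 9 mm below upper_nut_center; axes as upper_nut_center.
- lower_nut: The lower hexagon nut, fixed on the foot's stud; origin at the centre of its underside, 22 mm above foot_base; 18 mm high, 30 mm across flats.
- foot: The whole foot; origin and axes as foot_base.
- frame_pocket (a point): Frame of four crate-board battens fixed to the boards, outside 100 x 100 mm, battens 18 mm wide and 14 mm high, round a square pocket 64 x 64 mm whose mouth widens to 70 mm over the top 4 mm; its floor is the table. This point is the pocket's centre on the table; x and y along its sides (the foot fits any of four ways).
- saint: Bystander: pink-glazed ceramic saint figurine, 44 mm across its foot, 123 mm high with its halo; origin at the centre of its underside, z up. Stands 62 to 76 mm from the foot's axis at the start.
- tumbler: Bystander: small steel tumbler, 48 mm across, 60 mm high; origin at the centre of its underside. Stands 64 to 80 mm from the foot's axis at the start.
- cup: Bystander: chunky orange plastic cup, 72 mm across, 85 mm high; origin at the centre of its underside. Stands 91 to 106 mm from the pocket's centre.
- salt: Bystander: white ceramic salt pot, 50 mm across its foot, narrowing to a closed top 80 mm high; origin at the centre of its underside. Stands 82 to 98 mm from the pocket's centre.
There are look-alikes about, which are no part of the job. Leave any red look-alike of the foot alone. There is more than one size of the part that bears frame_pocket; the job needs the smaller.

How it is judged:
On the way, in this order (a step that is already met when the one before it is completed fails the run):
1. the foot stands in the frame's pocket, plate flat on the boards, let go, its upper nut still backed off (horizontal distance between foot_base and frame_pocket below 0.006 m and height (world z) of foot_base below 0.004 m and angle between foot_base's own z axis and vertical below 0.06 rad and contact force between the fingers and foot below 0.3 N and value of joint upper_nut_turn above 2 rad), for 0.15 s.
2. in the frame, the upper nut is run down against the lower nut (horizontal distance between foot_base and frame_pocket below 0.006 m and value of joint upper_nut_turn below 0.1 rad), for 0.1 s.
At the end, for the whole second after the job is handed in: The foot stands released and at rest in the frame's pocket (centre within 6 mm, underside less than 4 mm above the boards, tilt under 0.06 rad) and its upper nut presses on the lower nut with more than 12 N (horizontal distance between foot_base and frame_pocket below 0.006 m and height (world z) of foot_base below 0.004 m and angle between foot_base's own z axis and vertical below 0.06 rad and contact force between upper_nut and lower_nut above 12 N and linear speed of foot below 0.02 m/s and contact force between the fingers and foot below 0.1 N); the robot touches nothing.
It fails at once if the ceramic saint is shifted more than 12 mm or tipped (distance of saint from where it was at the start of the episode above 0.012 m or angle between saint's own z axis and vertical above 0.25 rad).
It fails at once if the steel tumbler is shifted more than 12 mm or tipped (distance of tumbler from where it was at the start of the episode above 0.012 m or angle between tumbler's own z axis and vertical above 0.25 rad).
It fails at once if the orange cup is shifted more than 12 mm or tipped (distance of cup from where it was at the start of the episode above 0.012 m or angle between cup's own z axis and vertical above 0.25 rad).
It fails at once if the white salt pot is shifted more than 12 mm or tipped (distance of salt from where it was at the start of the episode above 0.012 m or angle between salt's own z axis and vertical above 0.25 rad).
It also fails if it takes over 61 s, if anything falls off the work surface, if the arm or the gripper's body presses on something with over 40 N, if the wrist force passes 120 N, or if a joint passes its speed limit or range.

## Robot

A 6-joint arm with a two-finger parallel gripper is mounted at the origin on the work surface. World frame = base frame: x ahead of the robot, y to its left, z up, the work surface at z = 0. Lengths are in m, angles in rad, forces in N, time in s.
With the tool pointing down it reaches from about 0.425 to 0.95 m from the base axis. Payload 3.5 kg.
Tool frame: the origin (TCP) lies at the very end of the fingers, on their centre line; the grasp point (between the pads) lies 19 mm behind it; z points along the fingers, y is the line along which they close (so a half turn about z gives the same grasp; the last joint's range is limited). The gripper opens to 85 mm and grips with 20 to 120 N. Pads are 22 mm wide; open, the fingers measure 114 mm over their backs; the gripper's body (76 mm by 85 mm) begins 54 mm behind the grasp point. The pads swing forward as they close: fully open they stand 13 mm farther back than shut.
Start: joints at [-1.496, 0.286, 1.577, -0, 1.279, -0.15], TCP at [0.15, -0.658, 0.231] pointing down, gripper open.
Joint ranges: [-2.77, 2.77], [-0.9, 2.22], [0.21, 2.48], [-1.53, 4.67], [0.24, 2.81], [-2.84, 2.84]. Speed limits (rad/s): [2.79, 2.79, 3.14, 3.14, 3.14, 3.14].

## Interface

Orientations are given as a unit quaternion [x, y, z, w].
In Python, from plant import ctrl gives the robot as it stands.
- The arm moves only by the tool carry_out, never from a script. Its argument "deltas" is one flat list of numbers, 6 for each row, row after row: the shift along the tool's x, y, z in m, then the turn, a rotation vector about the tool's x, y, z in rad. A call has 1 to 5 rows; each row is the pose to reach, as a shift and turn from the pose commanded when the call began, along the tool's axes at that moment; what a row does not reach only later rows make up. A row lasts 1/8 s, in which the tool goes at most 62.5 mm and 10.7 degrees, less where a joint would pass 70% of its speed; a pose out of reach is approached as far as the arm can. A call with a gripper value outside its range is refused whole. "grip" is the opening in per cent of the stroke, from 0 (shut) to 100 (fully open), set as the call begins (left out, the last holds). The fingers move at their own pace and stop on an object; "grip_force" is the grip in N (left out, the last holds). Time passes only in rows, so rows that repeat a pose let the fingers close. It gives the time, the measured TCP pose, the force, the opening and the grip force at its end, in the units of the state.
- ctrl.get_state(): the state, without advancing time (a new reading comes with each control period).
- ctrl.read_camera(name): name is "scene" or "side" or "wrist"; returns (picture, depth): 384x512x3 uint8, red, green, blue; 384x512 float32, m along the optical axis (not along the pixel's ray), 0 where there is no reading.
- ctrl.camera_model(name): a dict with "intrinsics" (3x3 intrinsics, pixels), "extrinsics" (4x4, takes a point from world to camera coordinates); the wrist camera has in their place "hand_eye" (4x4, takes a point from camera to tool coordinates, whose origin is the TCP and whose axes are the flange's). Camera axes: x right, y down, z forward; pixel columns grow to the right and rows downward; lengths in m; the calibration is good to about 2 mm. The wrist camera is an equidistant fisheye: a pixel r from the principal point sees the ray r / f radians off the axis. A picture is of the moment at which its call begins: read the wrist's pose just before it. camera_model takes no time and is no camera call.
- ctrl.sign_off(): hands the job in; it is judged then, once.
Trained networks look in the newest picture that a camera, given by its name, has taken for a name from the list of things; names that differ only in an ending like _2 or _b are one class to them, and where a whole thing is asked for, a point or a joint stands for the part that bears it (a point fixed in the world has none). Each returns a list of dicts, best first, with "score" (0 to 1); they miss things now and then, are a little off and sometimes report something else, mostly with a low value. They report only what shows in the picture. A call takes as long as a camera call. They do not tell look-alikes from the thing itself.
- ctrl.find_in(camera, query): "uv" ([column, row] in pixels, amid what is visible of it).
The state is a dict: "time": time; "qpos": joint angles; "dq": joint speeds; "joint_efforts": joint torques, N m; "eef_pos": TCP position; "tcp_rot": TCP orientation; "contact_force": force on the tool from outside, world axes, zero at the start; "wrist_torque": the same for the moment, N m; "opening": opening from 0.0 (shut) to 1.0 (fully open); "finger_force": force on a finger pad.
Only numpy, scipy, OpenCV 4.12 (cv2) and the standard library are available. Lean on these libraries where they do the work, as an engineer would, in place of code of your own. Each camera call takes 0.05 s, during which the arm holds its last target. There are 200 camera calls.

## Working session

There is one attempt and no reset: what is moved stays moved. The work goes in short steps, Python scripts to look and compute and a tool call to move; the robot and the scene stay as the last step left them, time stands still between calls to the robot, and variables do not carry over. Pictures are saved under pics/ and viewed, at most 10 in all, crops included, and the job is handed in when it is done.

Besides the shell and the picture viewer there is one more tool, called after "Request:" as name(argument=value, ...) on one line, values as JSON. carry_out: Moves the arm, as the interface text tells. Its arguments: {"type":"object","properties":{"deltas":{"type":"array"},"grip":{"type":"number"},"grip_force":{"type":"number"}},"required":["deltas"]}

```bash
mkdir -p pics; ls; cat > h.py <<'E'
import numpy as np, cv2
from plant import ctrl
from scipy.spatial.transform import Rotation as R
def world(cam,depth,u,v,m=None):
    m=m or ctrl.camera_model(cam);K=np.array(m["intrinsics"]);E=np.array(m["extrinsics"])
    d=depth[int(round(v)),int(round(u))]
    return (np.linalg.inv(E)@np.r_[np.linalg.inv(K)@[u,v,1]*d,1])[:3]
def cloud(cam,depth):
    m=ctrl.camera_model(cam);K=np.array(m["intrinsics"]);E=np.array(m["extrinsics"])
    v,u=np.mgrid[:384,:512]
    p=np.stack([(u-K[0,2])/K[0,0]*depth,(v-K[1,2])/K[1,1]*depth,depth,np.ones_like(depth)],-1)
    w=(p@np.linalg.inv(E).T)[...,:3]; w[depth==0]=np.nan
    return w
E
python3 - <<'E'
from h import *
np.set_printoptions(precision=4,suppress=True)
ims=[]
for c in ["scene","side"]:
    im,d=ctrl.read_camera(c); cv2.imwrite(f"pics/{c}0.png",im[...,::-1]); np.savez(f"{c}0.npz",im=im,d=d)
    for q in ["foot","frame_pocket","stud_top","upper_nut","saint","tumbler","cup","salt"]:
        for r in ctrl.find_in(c,q)[:3]:
            print(c,q,np.round(r["uv"]),round(r["score"],2),world(c,d,*r["uv"]))
    ims.append(im[...,::-1])
E
```

```text
pics
scene foot [114. 236.] 0.84 [ 0.6353 -0.2742  0.1221]
scene foot [177. 221.] 0.6 [ 0.5312 -0.1486  0.0364]
scene frame_pocket [416. 245.] 0.97 [0.7691 0.3003 0.0179]
scene frame_pocket [328. 200.] 0.88 [ 0.5437  0.2281 -0.0007]
scene stud_top [180. 221.] 0.96 [ 0.5348 -0.1441  0.0361]
scene stud_top [118. 235.] 0.55 [ 0.577  -0.2701  0.0748]
scene stud_top [128. 238.] 0.51 [ 0.5774 -0.2525  0.0615]
scene upper_nut [178. 216.] 0.5 [ 0.5339 -0.1466  0.0514]
scene upper_nut [128. 236.] 0.38 [ 0.572  -0.2524  0.0614]
scene saint [125. 260.] 0.69 [ 0.6484 -0.2655  0.0725]
scene tumbler [127. 221.] 0.89 [ 0.4856 -0.2481  0.0317]
scene cup [318. 170.] 0.61 [0.5056 0.2113 0.0689]
scene salt [115. 233.] 0.73 [ 0.5771 -0.2734  0.0805]
side foot [308. 190.] 0.94 [ 0.5048 -0.1364  0.0134]
side frame_pocket [126. 265.] 0.89 [0.6734 0.357  0.0211]
side frame_pocket [196. 243.] 0.86 [0.6042 0.1977 0.0122]
side frame_pocket [303. 136.] 0.26 [ 0.6198 -0.2404  0.0802]
side stud_top [322. 152.] 0.81 [ 0.556  -0.2579  0.0456]
side stud_top [309. 188.] 0.55 [ 0.5066 -0.1377  0.0243]
side stud_top [329. 162.] 0.49 [ 0.5092 -0.228   0.0564]
side upper_nut [318. 146.] 0.48 [ 0.5701 -0.2527  0.0641]
side saint [303. 137.] 0.69 [ 0.6196 -0.2417  0.0766]
side tumbler [329. 160.] 0.76 [ 0.5134 -0.2324  0.0603]
side cup [215. 277.] 0.56 [0.5016 0.2241 0.0079]
side salt [197. 220.] 0.81 [0.6273 0.165  0.0559]
```

View pics/scene0.png

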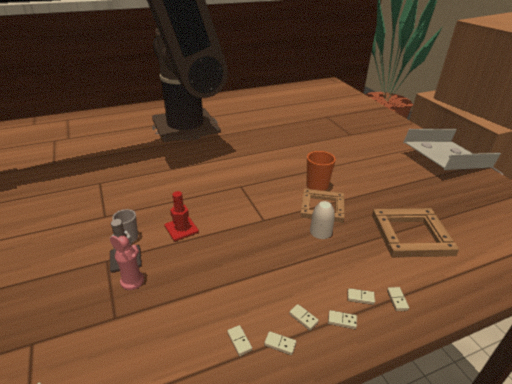

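View pics/side0.png

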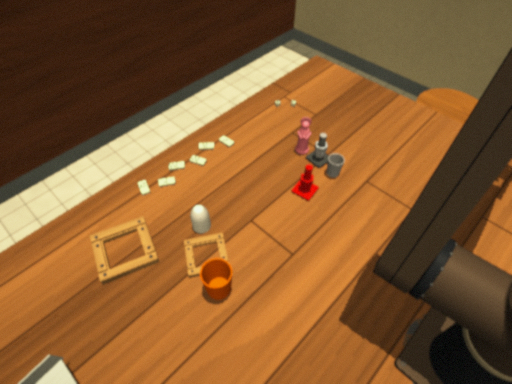

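The steel foot is in scene (125,258), behind the pink saint, and in side (320,150). The red look-alike is at scene (181,220). The small frame is at scene (323,204) and side (206,254), with the cup and salt pot beside it.

```bash
cat >> h.py <<'E'
def plan(pos,rot=None):
    """shift and turn from the current pose to a target, in tool axes"""
    s=ctrl.get_state();r=R.from_quat(s["tcp_rot"]);t=r if rot is None else rot
    return np.round(r.inv().apply(np.array(pos)-s["eef_pos"]),4),np.round((r.inv()*t).as_rotvec(),3)
def down(yaw):
    """tool pointing down, tool x at world angle yaw"""
    c,s=np.cos(yaw),np.sin(yaw)
    return R.from_matrix(np.array([[c,s,0],[s,-c,0],[0,0,-1]]))
np.set_printoptions(precision=4,suppress=True)
E
python3 - <<'E'
from h import *
s=ctrl.get_state();print(s["eef_pos"],R.from_quat(s["tcp_rot"]).as_matrix(),s["opening"])
m=ctrl.camera_model("wrist");print(m)
z=np.load("side0.npz");w=cloud("side",z["d"])
for uv in [(206,254),(187,241),(223,236),(190,274),(322,135),(318,162),(335,157),(200,212),(216,264)]:print(uv,w[uv[1],uv[0]])
print("home",plan([0.54,-0.26,0.30]), plan([0.54,-0.26,0.30],down(0)))
E
```

```text
[ 0.1505 -0.658   0.2313] [[ 0.9748  0.2229 -0.    ]
 [ 0.2229 -0.9748  0.    ]
 [-0.     -0.     -1.    ]] 1.0037053186976468
{'intrinsics': array([[297.3186,   0.    , 255.5385],
       [  0.    , 297.3186, 193.0511],
       [  0.    ,   0.    ,   1.    ]]), 'hand_eye': array([[-0.0012, -0.9582, -0.286 ,  0.0737],
       [ 1.    , -0.0011, -0.0005,  0.0008],
       [ 0.0002, -0.286 ,  0.9582, -0.1424],
       [ 0.    ,  0.    ,  0.    ,  1.    ]])}
(206, 254) [ 0.5678  0.1962 -0.001 ]
(187, 241) [0.6225 0.2102 0.0157]
(223, 236) [0.5753 0.1306 0.0001]
(190, 274) [0.5472 0.2626 0.0146]
(322, 135) [ 0.5697 -0.2641  0.0999]
(318, 162) [ 0.5544 -0.2463  0.0113]
(335, 157) [ 0.5148 -0.2689  0.0447]
(200, 212) [0.6287 0.1517 0.0782]
(216, 264) [0.5014 0.2149 0.0619]
home (array([ 0.4684, -0.3012, -0.0687]), array([0., 0., 0.])) (array([ 0.4684, -0.3012, -0.0687]), array([-0.   ,  0.   ,  0.225]))
```

Request:
carry_out(deltas=[0.05,-0.03,-0.02,0,0,0.045,0.1,-0.065,-0.03,0,0,0.09,0.15,-0.098,-0.04,0,0,0.135,0.2,-0.13,-0.05,0,0,0.18,0.25,-0.16,-0.06,0,0,0.225])

```text
time: 1.52
eef_pos: [0.3597, -0.4447, 0.292]
tcp_rot: [1.0, -0.001, 0.0, 0.0]
contact_force: [1.2, 0.3, 0.4]
opening: 0.997
finger_force: 0.0
```

Request:
carry_out(deltas=[0.045,-0.02,0,0,0,0,0.09,-0.04,0,0,0,0,0.14,-0.065,0,0,0,0,0.185,-0.085,0,0,0,0,0.185,-0.085,0,0,0,0])

```text
time: 2.15
eef_pos: [0.546, -0.3593, 0.2909]
tcp_rot: [1.0, 0.002, 0.0, -0.0]
contact_force: [-0.0, -0.9, 0.7]
opening: 0.998
finger_force: 0.0
```

```bash
cat >> h.py <<'E'
def wcloud(depth,s):
    m=ctrl.camera_model("wrist");K=np.array(m["intrinsics"])
    v,u=np.mgrid[:384,:512];x=(u-K[0,2])/K[0,0];y=(v-K[1,2])/K[1,1];th=np.hypot(x,y)+1e-9
    k=np.tan(th)/th
    p=np.stack([x*k*depth,y*k*depth,depth,np.ones_like(depth)],-1)
    T=np.eye(4);T[:3,:3]=R.from_quat(s["tcp_rot"]).as_matrix();T[:3,3]=s["eef_pos"]
    w=(p@(T@np.array(m["hand_eye"])).T)[...,:3];w[depth==0]=np.nan
    return w
def look(name,qs):
    s=ctrl.get_state();im,d=ctrl.read_camera("wrist")
    cv2.imwrite(f"pics/{name}.png",im[...,::-1]);w=wcloud(d,s);np.savez(name+".npz",im=im,w=w)
    print("tcp",s["eef_pos"],s["time"])
    for q in qs:
        for r in ctrl.find_in("wrist",q)[:2]:
            u,v=np.round(r["uv"]).astype(int);print(q,u,v,round(r["score"],2),w[v,u])
    return im,w
E
python3 - <<'E'
from h import *
im,w=look("w1",["foot","stud_top","upper_nut","saint","tumbler"])
E
```

```text
tcp [ 0.546  -0.3593  0.2909] 2.15
foot 193 144 0.75 [ 0.574  -0.2803  0.0633]
foot 114 182 0.66 [ 0.5227 -0.1583  0.0549]
stud_top 193 143 0.92 [ 0.5752 -0.2802  0.0627]
stud_top 115 179 0.73 [ 0.5261 -0.1586  0.0512]
upper_nut 112 179 0.63 [ 0.5276 -0.1568  0.0571]
saint 180 100 0.7 [ 0.6294 -0.2748  0.1021]
tumbler 179 190 0.8 [ 0.4962 -0.2421  0.0038]
tumbler 1 119 0.28 [0.6368 0.1228 0.0051]
```

Request:
carry_out(deltas=[0,-0.045,0.02,0,0,0,0,-0.09,0.03,0,0,0,0,-0.09,0.03,0,0,0])

```text
time: 2.82
eef_pos: [0.5425, -0.2692, 0.2603]
tcp_rot: [1.0, 0.001, -0.001, -0.001]
contact_force: [-0.7, 0.3, 0.1]
opening: 1.002
finger_force: 0.0
```

```bash
python3 - <<'E'
from h import *
im,w=look("w2",["foot","stud_top","upper_nut","saint","tumbler"])
z=w[...,2];c=np.array([0.57,-0.265])
for lo,hi,r in [(.09,.107,.03),(.05,.066,.03),(.006,.014,.045)]:
    m=(z>lo)&(z<hi)&(np.hypot(w[...,0]-c[0],w[...,1]-c[1])<r)
    P=w[m][:,:2].astype(np.float32);print(lo,len(P),P.mean(0),np.median(w[m][:,2]),cv2.minAreaRect(P*1000),P.min(0),P.max(0))
cv2.imwrite("pics/w2c.png",cv2.resize(im[60:260,150:400,::-1],None,fx=3,fy=3,interpolation=3)[:600,:800])
E
```

```text
tcp [ 0.5425 -0.2692  0.2603] 2.825
foot 162 183 0.71 [ 0.5256 -0.1529  0.0564]
foot 256 138 0.48 [ 0.5805 -0.2699  0.0659]
stud_top 254 139 0.87 [ 0.5804 -0.2677  0.0754]
stud_top 161 179 0.7 [ 0.5308 -0.1521  0.0569]
upper_nut 255 138 0.7 [ 0.5804 -0.2687  0.0651]
upper_nut 160 181 0.63 [ 0.5285 -0.1508  0.0577]
saint 251 91 0.69 [ 0.6314 -0.2651  0.1145]
tumbler 241 196 0.74 [ 0.4924 -0.2488  0.0038]
tumbler 263 137 0.29 [ 0.5812 -0.2779  0.0609]
0.09 329 [ 0.5706 -0.269 ] 0.09959763332860028 ((570.2174682617188, -269.33856201171875), (20.582321166992188, 19.63896369934082), 0.28903475403785706) [ 0.5599 -0.2792] [ 0.5805 -0.2595]
0.05 425 [ 0.5745 -0.2687] 0.06263349543994834 ((569.6924438476562, -268.9387512207031), (38.952327728271484, 34.169761657714844), 14.317720413208008) [ 0.5507 -0.2872] [ 0.5885 -0.2498]
0.006 1228 [ 0.5751 -0.2691] 0.009591849193115398 ((569.9459838867188, -268.7473449707031), (61.025665283203125, 60.67021179199219), 84.07090759277344) [ 0.5376 -0.3016] [ 0.6024 -0.2376]
```

View pics/w2c.png

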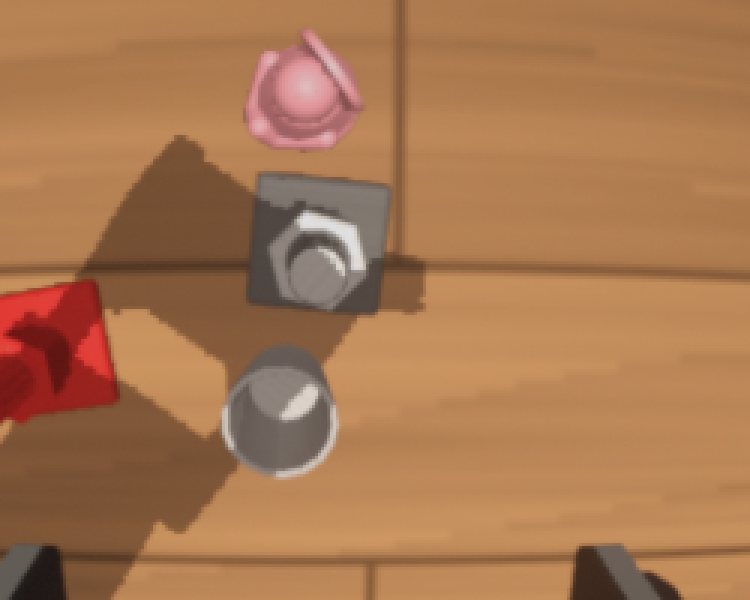

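The steel foot's stud is at about (0.570, -0.269). The saint is on its +x side and the tumbler on its -x side, so closing the fingers along y is clear of both.

Request:
carry_out(deltas=[0.0275,0,0.04,0,0,0,0.0275,0,0.09,0,0,0,0.0275,0,0.14,0,0,0,0.0275,0,0.18,0,0,0,0.0275,0,0.193,0,0,0])

```text
time: 3.75
eef_pos: [0.5693, -0.2711, 0.065]
tcp_rot: [1.0, -0.001, -0.002, -0.002]
contact_force: [0.4, 0.5, 0.1]
opening: 0.999
finger_force: 0.0
```

Request:
carry_out(deltas=[0,0,0,0,0,0,0,0,0,0,0,0,0,0,0,0,0,0,0,0,0,0,0,0,0,0,0,0,0,0], grip=0, grip_force=70)

```text
time: 4.38
eef_pos: [0.572, -0.2711, 0.07]
tcp_rot: [1.0, -0.0, 0.001, 0.0]
contact_force: [-0.6, 3.0, 5.4]
opening: 0.218
finger_force: 68.2
```

Request:
carry_out(deltas=[0,0,-0.04,0,0,0,0,0,-0.09,0,0,0,0,0,-0.14,0,0,0,0,0,-0.18,0,0,0,0,0,-0.19,0,0,0])

```text
time: 5.0
eef_pos: [0.5715, -0.272, 0.2598]
tcp_rot: [1.0, -0.0, 0.001, 0.001]
contact_force: [0.1, -0.4, -7.2]
opening: 0.214
finger_force: 69.9
```

```bash
python3 - <<'E'
from h import *
print(ctrl.get_state())
for c in ["side","scene"]:
    w=cloud(c,np.load(f"{c}0.npz")["d"]);m=(w[...,2]>.008)&(w[...,2]<.018)&(w[...,0]>.46)&(w[...,0]<.66)&(w[...,1]>.12)&(w[...,1]<.29)
    P=(w[m][:,:2]*1000).astype(np.float32);print(c,len(P),cv2.minAreaRect(P),P.min(0),P.max(0))
    m=(w[...,2]>.03)&(w[...,0]>.42)&(w[...,0]<.68)&(w[...,1]>.1)&(w[...,1]<.3);print(w[m].min(0),w[m].max(0))
E
```

```text
{'time': 5.0, 'qpos': array([-0.604 ,  0.1728,  1.659 , -0.0007,  1.3063,  0.9671]), 'dq': array([-0.0005, -0.0184, -0.0242,  0.0026,  0.1333, -0.0011]), 'joint_efforts': array([  0.1099, -40.7509, -33.0395,  -0.0099,   0.1324,   0.0001]), 'eef_pos': array([ 0.5715, -0.272 ,  0.2598]), 'tcp_rot': array([ 1.    , -0.0001,  0.0013,  0.0013]), 'contact_force': array([ 0.0748, -0.3738, -7.1731]), 'wrist_torque': array([ 0.0337, -0.0967, -0.003 ]), 'finger_force': 69.86403107643127, 'opening': 0.21385457781279488}
side 800 ((570.255859375, 198.95458984375), (199.7432098388672, 156.54165649414062), 8.454500198364258) [460.5312 128.2844] [658.2738 288.8582]
[0.4425 0.127  0.03  ] [0.6567 0.2699 0.0887]
scene 693 ((566.6163940429688, 206.0213623046875), (167.1753692626953, 186.37681579589844), 89.94229125976562) [473.4265 122.3601] [659.8818 289.5338]
[0.4424 0.1221 0.0302] [0.6667 0.2677 0.0868]
```

Request:
carry_out(deltas=[-0.008,-0.05,0,0,0,0,-0.016,-0.1,0,0,0,0,-0.024,-0.15,0,0,0,0,-0.032,-0.2,0,0,0,0,-0.04,-0.25,0,0,0,0])

```text
time: 5.62
eef_pos: [0.5289, -0.0196, 0.2541]
tcp_rot: [1.0, -0.0, -0.003, -0.001]
contact_force: [0.4, 0.0, -6.8]
opening: 0.21
finger_force: 69.2
```

Request:
carry_out(deltas=[-0.008,-0.05,0,0,0,0,-0.016,-0.1,0,0,0,0,-0.024,-0.15,0,0,0,0,-0.032,-0.2,0,0,0,0,-0.04,-0.225,0,0,0,0])

```text
time: 6.25
eef_pos: [0.4887, 0.2055, 0.2541]
tcp_rot: [1.0, 0.001, -0.003, 0.001]
contact_force: [0.2, -0.4, -7.3]
opening: 0.209
finger_force: 69.4
```

Request:
carry_out(deltas=[0,0,0,0,0,0,0,0,0,0,0,0])

```text
time: 6.5
eef_pos: [0.4902, 0.203, 0.2557]
tcp_rot: [1.0, -0.0, -0.002, 0.001]
contact_force: [0.4, 0.4, -6.0]
opening: 0.209
finger_force: 69.5
```

```bash
python3 - <<'E'
from h import *
im,w=look("w3",["foot","frame_pocket","cup","salt","stud_top"])
cv2.imwrite("pics/w3b.png",cv2.resize(im[...,::-1],(800,600)))
E
```

```text
tcp [0.4902 0.203  0.2557] 6.5
foot 475 157 0.65 [ 0.512  -0.1258  0.04  ]
frame_pocket 277 114 0.94 [0.5536 0.1736 0.0001]
frame_pocket 153 27 0.68 [0.6783 0.3381 0.0115]
cup 214 166 0.81 [0.4844 0.2581 0.0066]
salt 301 45 0.56 [0.6322 0.1536 0.0766]
stud_top 475 151 0.88 [ 0.5206 -0.1276  0.0363]
stud_top 255 213 0.56 [0.5058 0.2028 0.242 ]
```

View pics/w3b.png

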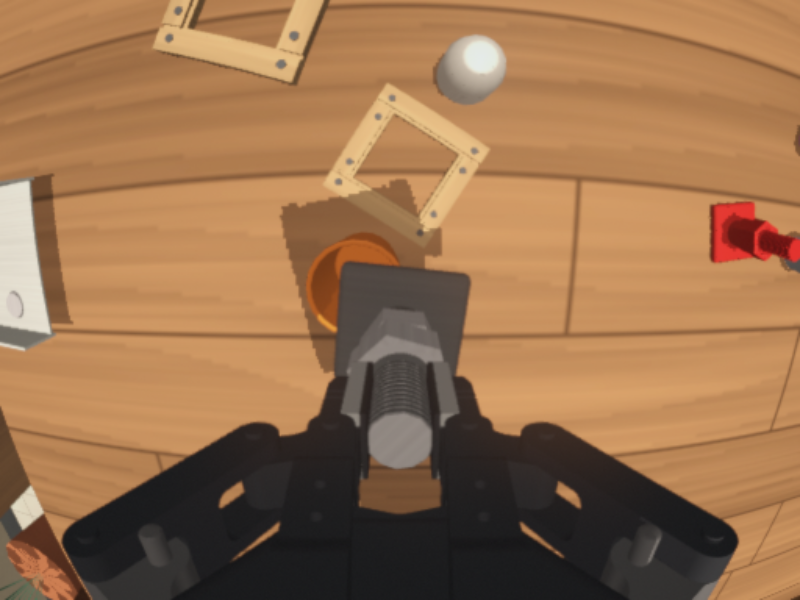

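The small frame is fully visible (crop pixel about (405,165)), and the foot is held upright. The cup is near (350,285) and the salt pot at (472,68).

```bash
python3 - <<'E'
from h import *
w=np.load("w3.npz")["w"];z=w[...,2]
c=np.array([.5536,.1736])
for lo,hi in [(.010,.018)]:
  for k in range(2):
    m=(z>lo)&(z<hi)&(np.hypot(w[...,0]-c[0],w[...,1]-c[1])<.074)
    n,l=cv2.connectedComponents(m.astype(np.uint8));b=1+np.argmax([ (l==i).sum() for i in range(1,n)])
    P=(w[l==b][:,:2]*1000).astype(np.float32);r=cv2.minAreaRect(P);c=np.array(r[0])/1000
    print("frame",len(P),r,np.median(w[l==b][:,2]))
m=(z<.006)&(np.abs(w[...,:2]-c).max(-1)<.035)
# held foot
t=np.array([.4902,.203])
d=np.hypot(w[...,0]-t[0],w[...,1]-t[1])
for lo,hi,r in [(.17,.225,.05)]:
    m=(z>lo)&(z<hi)&(d<r);print(np.histogram(z[m],bins=11))
m=(z>.19)&(z<.206)&(d<.05)
P=(w[m][:,:2]*1000).astype(np.float32);print("plate",len(P),cv2.minAreaRect(P),w[m].mean(0))
# plane tilt of plate
A=np.c_[w[m][:,:2]-t,np.ones(m.sum())];print(np.linalg.lstsq(A,z[m],rcond=None)[0])
m=(z>.27)&(z<.31)&(d<.015);P=(w[m][:,:2]*1000).astype(np.float32);print("stud",len(P),cv2.minAreaRect(P),np.median(z[m]),w[m].mean(0))
def blob(lo,hi,c,r):
    m=(z>lo)&(z<hi)&(np.hypot(w[...,0]-c[0],w[...,1]-c[1])<r);P=(w[m][:,:2]*1000).astype(np.float32);print(cv2.minEnclosingCircle(P))
blob(.02,.085,(.632,.154),.04);blob(.08,.09,(.49,.24),.06)
print(ctrl.get_state()["qpos"])
E
```

```text
frame 2726 ((564.41650390625, 195.91632080078125), (98.31010437011719, 100.94121551513672), 57.601383209228516) 0.013658618317586524
frame 3175 ((565.078857421875, 196.90036010742188), (100.68170166015625, 101.00533294677734), 57.601383209228516) 0.013662653661012214
(array([  63,  517, 3012,   13,    1,   11,   60,   64,   72,   63,   44]), array([0.1877, 0.1911, 0.1945, 0.1979, 0.2013, 0.2047, 0.208 , 0.2114,
       0.2148, 0.2182, 0.2216, 0.225 ]))
plate 3576 ((490.108642578125, 202.34066772460938), (60.57052993774414, 57.269744873046875), 83.90352630615234) [0.5015 0.2024 0.1953]
[-0.007   0.0003  0.1953]
stud 2622 ((490.3089599609375, 202.66622924804688), (24.133834838867188, 23.094552993774414), 0.757937490940094) 0.2854768604029799 [0.4919 0.2027 0.2864]
((641.363525390625, 147.66671752929688), 23.997514724731445)
((479.3599853515625, 233.4356689453125), 35.40911865234375)
[ 0.2008 -0.0528  1.8984 -0.0001  1.2961  1.7731]
```

Request:
carry_out(deltas=[0.025,0.002,0,0,0,0.153,0.05,0.004,0,0,0,0.306,0.075,0.0055,0,0,0,0.459,0.075,0.0055,0.02,0,0,0.459,0.075,0.0055,0.05,0,0,0.459])

```text
time: 7.42
eef_pos: [0.5665, 0.1979, 0.2081]
tcp_rot: [0.974, -0.227, 0.001, -0.0]
contact_force: [0.2, 0.2, -7.0]
opening: 0.214
finger_force: 69.7
```

Request:
carry_out(deltas=[0,0,0.04,0,0,0,0,0,0.08,0,0,0,0,0,0.11,0,0,0,0,0,0.11,0,0,0,0,0,0.11,0,0,0])

```text
time: 8.05
eef_pos: [0.5668, 0.1983, 0.0995]
tcp_rot: [0.974, -0.227, 0.001, -0.0]
contact_force: [1.0, -0.1, -5.2]
opening: 0.212
finger_force: 69.4
```

```bash
python3 - <<'E'
from h import *
s=ctrl.get_state();print(s["qpos"],s["eef_pos"],R.from_quat(s["tcp_rot"]).as_matrix()[:2,0])
ims=[]
for c,(u,v) in {"scene":(323,195),"side":(206,245)}.items():
    im,d=ctrl.read_camera(c);ims.append(cv2.resize(im[v-50:v+50,u-65:u+65,::-1],None,fx=4.5,fy=4.5,interpolation=3)[:,:])
cv2.imwrite("pics/chk.png",cv2.resize(np.hstack(ims),(800,308)))
im,w=look("w4",[])
z=w[...,2];t=s["eef_pos"][:2]
m=(z>.004)&(z<.022)&(np.hypot(*(w[...,:2]-t).transpose(2,0,1))<.075)
P=(w[m][:,:2]*1000).astype(np.float32);print("frame",cv2.minAreaRect(P))
m=(z>.025)&(z<.040)&(np.hypot(*(w[...,:2]-t).transpose(2,0,1))<.05)
P=(w[m][:,:2]*1000).astype(np.float32);print("plate",len(P),np.median(z[m]),cv2.minAreaRect(P))
E
```

```text
[0.1676 0.2644 1.8614 0.0001 1.0141 2.1972] [0.5668 0.1983 0.0995] [ 0.8966 -0.4429]
tcp [0.5678 0.1984 0.1008] 8.15
frame ((573.6609497070312, 191.4034881591797), (100.86527252197266, 119.93290710449219), 57.50254821777344)
plate 904 0.03947279967863343 ((568.0980834960938, 198.3690185546875), (60.84591293334961, 57.47450637817383), 57.67230224609375)
```

View pics/w4.png

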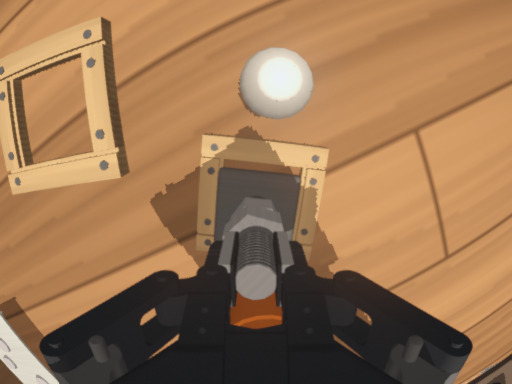

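```bash
python3 - <<'E'
from h import *
w=np.load("w4.npz")["w"];z=w[...,2];t=np.array([.567,.198]);a=np.radians(-32.4)
u=(w[...,:2]-t)@[np.cos(a),np.sin(a)];v=(w[...,:2]-t)@[-np.sin(a),np.cos(a)]
def ext(x): return np.percentile(x,[0.5,2,98,99.5])*1000
for n,lo,hi,um,vm in [("frame",.011,.017,.056,.056),("plate",.030,.047,.036,.034)]:
    m=(z>lo)&(z<hi)&(abs(u)<um)&(abs(v)<vm);print(n,m.sum(),ext(u[m]),ext(v[m]),np.median(z[m]))
m=(z>.011)&(z<.017)&(u>.036)&(u<.056)&(abs(v)<.025);print("far batten",ext(u[m]))
for s in (1,-1):
    m=(z>.011)&(z<.017)&(v*s>.025)&(v*s<.06)&(abs(u)<.03);print("side",s,ext(v[m]))
E
```

```text
frame 5506 [-48.8262 -44.2397  48.6569  49.1594] [-51.6563 -51.0213  47.3043  48.0219] 0.013829625354392056
plate 3604 [-24.8589 -19.7486  29.096   29.3005] [-28.9716 -28.1146  30.0102  30.8216] 0.04052794217499048
far batten [36.051  36.308  49.1265 49.2956]
side 1 [33.4645 33.9127 47.7971 48.076 ]
side -1 [-51.8997 -51.5975 -36.9782 -36.1451]
```

Request:
carry_out(deltas=[0,0.0025,0,0,0,0,0,0.0025,0.008,0,0,0,0,0.0025,0.015,0,0,0,0,0.0025,0.019,0,0,0,0,0.0025,0.021,0,0,0])

```text
time: 8.82
eef_pos: [0.5647, 0.1959, 0.0766]
tcp_rot: [0.974, -0.228, -0.001, 0.0]
contact_force: [0.4, 0.5, -7.3]
opening: 0.21
finger_force: 69.7
```

Request:
carry_out(deltas=[0,0,0.003,0,0,0,0,0,0.005,0,0,0,0,0,0.007,0,0,0,0,0,0.007,0,0,0])

```text
time: 9.32
eef_pos: [0.5652, 0.1959, 0.0704]
tcp_rot: [0.974, -0.228, 0.0, -0.0]
contact_force: [-0.3, 0.3, -6.6]
opening: 0.213
finger_force: 70.0
```

```bash
python3 - <<'E'
from h import *
im,w=look("w5",[]);z=w[...,2];t=np.array([.567,.198]);a=np.radians(-32.4)
u=(w[...,:2]-t)@[np.cos(a),np.sin(a)];v=(w[...,:2]-t)@[-np.sin(a),np.cos(a)]
m=(abs(u)<.045)&(u>.018)&(abs(v)<.05)&(z<.03)
print(np.histogram(z[m],bins=15,range=(-.002,.028)))
m=(u>.018)&(u<.028)&(abs(v)<.02);print(np.median(z[m]));m=(u>.038)&(u<.045)&(abs(v)<.02);print(np.median(z[m]))
E
```

```text
tcp [0.5652 0.1959 0.0704] 9.325
(array([ 112,   95,   25,   68,  103,  839,  964, 1757, 1257,    2,    0,
          0,    0,    0,    0]), array([-0.002,  0.   ,  0.002,  0.004,  0.006,  0.008,  0.01 ,  0.012,
        0.014,  0.016,  0.018,  0.02 ,  0.022,  0.024,  0.026,  0.028]))
0.16392188336250124
0.013821596969673555
```

Request:
carry_out(deltas=[0,0,0.001,0,0,0,0,0,0.002,0,0,0,0,0,0.002,0,0,0])

```text
time: 9.75
eef_pos: [0.5658, 0.1958, 0.07]
tcp_rot: [0.974, -0.227, 0.001, 0.0]
contact_force: [-2.3, -2.5, 4.6]
opening: 0.217
finger_force: 70.5
```

Request:
carry_out(deltas=[0,0,0,0,0,0,0,0,0,0,0,0,0,0,-0.005,0,0,0,0,0,-0.03,0,0,0,-0.02,0,-0.08,0,0,0], grip=55)

```text
time: 10.38
eef_pos: [0.5463, 0.2042, 0.1471]
tcp_rot: [0.974, -0.228, -0.002, 0.001]
contact_force: [0.5, 0.6, 0.8]
opening: 0.547
finger_force: 0.0
```

Request:
carry_out(deltas=[0,0,-0.04,0,0,0,0,0,-0.06,0,0,0,0,0,-0.06,0,0,0])

```text
time: 10.75
eef_pos: [0.5481, 0.205, 0.2099]
tcp_rot: [0.974, -0.228, 0.002, -0.001]
contact_force: [-0.3, -0.2, -0.5]
opening: 0.552
finger_force: 0.0
```

```bash
python3 - <<'E'
from h import *
print(ctrl.get_state()["qpos"])
im,w=look("w6",["stud_top","upper_nut"]);z=w[...,2];t=np.array([.566,.197]);d=np.hypot(*(w[...,:2]-t).transpose(2,0,1))
def rect(n,lo,hi,r):
    m=(z>lo)&(z<hi)&(d<r);P=(w[m][:,:2]*1000).astype(np.float32);print(n,len(P),cv2.minAreaRect(P),cv2.minEnclosingCircle(P),np.median(z[m]));return P
rect("stud",.09,.107,.02);P=rect("nuttop",.055,.068,.03);rect("nutall",.044,.068,.03);rect("frame",.0125,.017,.075)
m=(z>.006)&(z<.0118)&(d<.04);P=(w[m][:,:2]*1000).astype(np.float32);print("plate",len(P),cv2.minAreaRect(P),np.median(z[m]))
cv2.imwrite("pics/w6c.png",cv2.resize(im[60:260,150:400,::-1],None,fx=3,fy=3,interpolation=3))
E
```

```text
[0.1845 0.1068 1.8251 0.0001 1.2061 2.2145]
tcp [0.5481 0.205  0.2099] 10.75
stud_top 486 84 0.96 [ 0.5285 -0.1259  0.0305]
stud_top 254 154 0.83 [0.5743 0.1941 0.0642]
upper_nut 259 153 0.91 [0.573  0.1892 0.0644]
upper_nut 500 85 0.76 [ 0.5264 -0.1274  0.0568]
stud 459 ((564.2199096679688, 196.5009002685547), (20.43800926208496, 20.101728439331055), 16.04914093017578) ((564.165771484375, 196.84219360351562), 10.50330638885498) 0.09966480781984832
nuttop 523 ((566.3746337890625, 196.17349243164062), (34.19046401977539, 34.55885314941406), 76.74676513671875) ((564.4039306640625, 196.56298828125), 19.486928939819336) 0.06274247813994449
nutall 559 ((566.4813842773438, 196.14833068847656), (34.19046401977539, 34.778228759765625), 76.74676513671875) ((564.50341796875, 196.47323608398438), 19.601900100708008) 0.06268697256286404
frame 3484 ((565.5345458984375, 196.695556640625), (100.88116455078125, 146.3683624267578), 57.32036209106445) ((566.5684814453125, 197.12161254882812), 74.00823974609375) 0.013931845217576344
plate 1897 ((564.5608520507812, 197.4177703857422), (70.98348999023438, 70.25184631347656), 57.428836822509766) 0.009710007452236491
```

View pics/w6c.png

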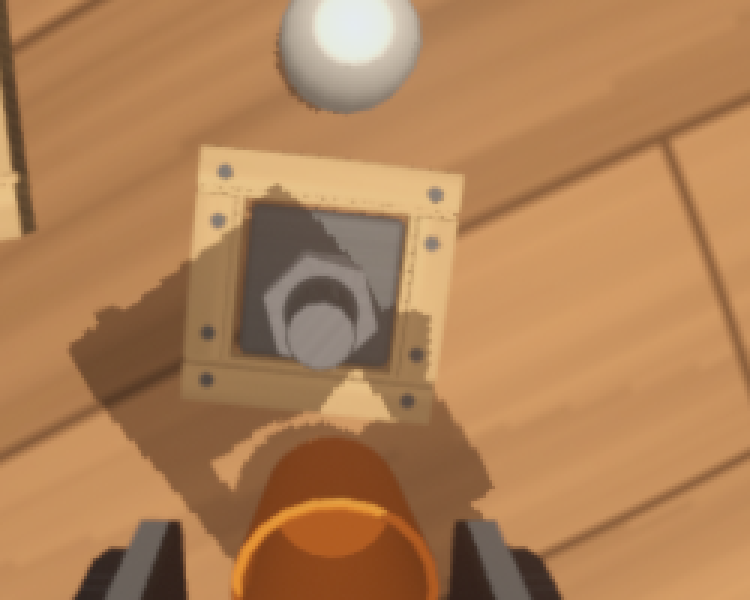

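The foot is seated flat in the pocket at (565,197) and released. The nut's flats are at about 17° and its top is at z 0.0627, so it's backed off by about 4.9 rad. Next I'll turn the wrist back and take hold of the nut.

Request:
carry_out(deltas=[0.01,0,0,0,0,-0.18,0.019,0,0,0,0,-0.36,0.019,0,0,0,0,-0.54,0.019,0,0,0,0,-0.72,0.019,0,0,0,0,-0.9])

```text
time: 11.52
eef_pos: [0.5631, 0.196, 0.2055]
tcp_rot: [0.975, 0.221, -0.002, -0.0]
contact_force: [-0.6, -0.6, 0.2]
opening: 0.551
finger_force: 0.0
```

Request:
carry_out(deltas=[0,0,0,0,0,-0.18,0,0,0,0,0,-0.36,0,0,0,0,0,-0.54,0,0,0,0,0,-0.72,0,0,0,0,0,-0.9])

```text
time: 12.15
eef_pos: [0.5631, 0.1961, 0.2055]
tcp_rot: [0.782, 0.624, -0.002, -0.001]
contact_force: [0.2, 0.3, -0.4]
opening: 0.55
finger_force: 0.0
```

Request:
carry_out(deltas=[0,0,0,0,0,-0.18,0,0,0,0,0,-0.36,0,0,0.02,0,0,-0.532,0,0,0.05,0,0,-0.532,0,0,0.06,0,0,-0.532])

```text
time: 12.78
eef_pos: [0.5617, 0.1958, 0.1438]
tcp_rot: [0.593, 0.805, -0.003, -0.003]
contact_force: [0.1, 0.3, -0.3]
opening: 0.549
finger_force: 0.0
```

```bash
python3 - <<'E'
from h import *
s=ctrl.get_state();print(s["qpos"],s["eef_pos"]);M=R.from_quat(s["tcp_rot"]).as_matrix();print(np.degrees(np.arctan2(M[1,0],M[0,0])))
im,w=look("w7",["stud_top"]);z=w[...,2];t=np.array([.5645,.197]);d=np.hypot(*(w[...,:2]-t).transpose(2,0,1))
from scipy.optimize import minimize
for n,lo,hi,r in [("stud",.092,.107,.02),("nut",.058,.067,.026)]:
    m=(z>lo)&(z<hi)&(d<r);P=(w[m][:,:2]*1000).astype(np.float32);h=cv2.convexHull(P)[:,0];print(n,len(P),cv2.minAreaRect(P),cv2.minEnclosingCircle(P),np.median(z[m]))
    if n=="nut":
        for nm in ("w6","w7"):
            W=np.load(nm+".npz")["w"];Z=W[...,2];D=np.hypot(*(W[...,:2]-t).transpose(2,0,1));p=W[(Z>lo)&(Z<hi)&(D<r)][:,:2]*1000
            def cost(q):
                a=q[2]+np.arange(6)*np.pi/3;s=((p-q[:2])@np.array([np.cos(a),np.sin(a)])).max(0);return np.abs(s-17).sum()
            b=min((minimize(cost,[564.4,196.6,a0],method="Nelder-Mead") for a0 in np.radians([0,15,30,45])),key=lambda q:q.fun);print(nm,b.x[:2],np.degrees(b.x[2])%60,b.fun)
E
```

```text
[ 0.165   0.2025  1.8454  0.      1.1016 -0.1367] [0.5617 0.1958 0.1438]
107.28737143676136
tcp [0.5617 0.1958 0.1438] 12.775
stud_top 258 184 0.68 [0.5599 0.2086 0.0628]
stud 727 ((564.0762329101562, 196.53994750976562), (19.768848419189453, 19.932910919189453), 17.157371520996094) ((564.115966796875, 196.6450653076172), 10.214229583740234) 0.09951610831236377
nut 816 ((563.1869506835938, 199.93235778808594), (34.18867111206055, 31.319910049438477), 19.348369598388672) ((564.2134399414062, 196.31240844726562), 19.53221893310547) 0.0627971012714259
w6 [564.2792 196.6068] 17.967734593497894 0.6299585299885528
w7 [564.195  196.5679] 18.233417311155375 1.0006875099321064
```

Request:
carry_out(deltas=[0,0,0.03,0,0,0,0,0,0.03,0,0,0,0,0,0.03,0,0,0], grip=60)

```text
time: 13.25
eef_pos: [0.5649, 0.1965, 0.1197]
tcp_rot: [0.593, 0.805, 0.001, 0.001]
contact_force: [0.5, -0.1, -0.4]
opening: 0.601
finger_force: 0.0
```

```bash
python3 - <<'E'
from h import *
for k in range(3):
    s=ctrl.get_state();im,d=ctrl.read_camera("wrist");w=wcloud(d,s);z=w[...,2]
    t=np.array([.5645,.197]);D=np.hypot(*(w[...,:2]-t).transpose(2,0,1));m=(z>.092)&(z<.107)&(D<.02);P=(w[m][:,:2]*1000).astype(np.float32);c=np.array(cv2.minAreaRect(P)[0])
    print(s["eef_pos"],s["tcp_rot"],c,np.median(z[m]),R.from_quat(s["tcp_rot"]).inv().apply([*(c/1000-s["eef_pos"][:2]),0]))
E
```

```text
[0.5649 0.1965 0.1197] [0.5927 0.8054 0.0006 0.0006] [564.1931 196.5917] 0.09948261583184799 [ 0.0003 -0.0007 -0.    ]
[0.5652 0.1966 0.1201] [0.5927 0.8054 0.001  0.0009] [564.1337 196.7105] 0.09948021609434782 [ 0.0005 -0.001  -0.    ]
[0.5652 0.1966 0.1201] [0.5927 0.8054 0.001  0.001 ] [564.3194 196.5618] 0.0994446886987706 [ 0.0003 -0.0009 -0.    ]
```

Request:
carry_out(deltas=[0,-0.0008,0.03,0,0,-0.014,0,-0.0008,0.055,0,0,-0.014,0,-0.0008,0.0715,0,0,-0.014,0,-0.0008,0.0745,0,0,-0.014,0,-0.0008,0.0745,0,0,-0.014])

```text
time: 14.02
eef_pos: [0.564, 0.1963, 0.0446]
tcp_rot: [0.587, 0.81, 0.0, 0.0]
contact_force: [0.0, 0.2, -0.6]
opening: 0.6
finger_force: 0.0
```

Request:
carry_out(deltas=[0,0,0,0,0,0,0,0,0,0,0,0,0,0,0,0,0,0,0,0,0,0,0,0], grip=0, grip_force=60)

```text
time: 14.52
eef_pos: [0.564, 0.1961, 0.0454]
tcp_rot: [0.587, 0.81, 0.0, 0.001]
contact_force: [-3.2, -1.4, 6.5]
opening: 0.382
finger_force: 60.3
```

Request:
carry_out(deltas=[0,0,0.0002,0,0,0.18,0,0,0.0003,0,0,0.36,0,0,0.0005,0,0,0.54,0,0,0.0007,0,0,0.72,0,0,0.0009,0,0,0.9])

```text
time: 15.15
eef_pos: [0.5632, 0.1962, 0.0445]
tcp_rot: [0.882, 0.471, -0.001, -0.0]
contact_force: [-5.3, -0.9, 8.2]
opening: 0.38
finger_force: 60.7
```

```bash
python3 - <<'E'
from h import *
s=ctrl.get_state();print(s["qpos"],s["wrist_torque"],s["contact_force"],s["eef_pos"],s["opening"])
E
```

```text
[ 0.1653  0.3365  1.8883 -0.0001  0.918   0.7545] [-0.0948  0.8336  0.1197] [-5.316  -0.9398  8.164 ] [0.5632 0.1962 0.0445] 0.37976123996256267
```

Request:
carry_out(deltas=[0,0,0.0002,0,0,0.18,0,0,0.0003,0,0,0.36,0,0,0.0005,0,0,0.54,0,0,0.0007,0,0,0.72,0,0,0.0009,0,0,0.9])

```text
time: 15.78
eef_pos: [0.5637, 0.1971, 0.0437]
tcp_rot: [0.999, 0.041, 0.0, -0.001]
contact_force: [-4.4, 1.5, 6.7]
opening: 0.385
finger_force: 60.5
```

Request:
carry_out(deltas=[0,0,0.0002,0,0,0.18,0,0,0.0003,0,0,0.36,0,0,0.0005,0,0,0.54,0,0,0.0007,0,0,0.72,0,0,0.001,0,0,0.98])

```text
time: 16.4
eef_pos: [0.564, 0.1979, 0.0429]
tcp_rot: [0.916, -0.402, 0.0, -0.002]
contact_force: [-2.9, 4.7, 6.8]
opening: 0.383
finger_force: 60.4
```

```bash
python3 - <<'E'
from h import *
s=ctrl.get_state();print(s["qpos"],s["wrist_torque"],s["contact_force"],s["eef_pos"],s["opening"])
E
```

```text
[0.1667 0.3397 1.8878 0.0035 0.912  2.5622] [0.6651 0.4922 0.1212] [-2.8736  4.7218  6.8381] [0.564  0.1979 0.0429] 0.38347153744709944
```

Request:
carry_out(deltas=[0,0,0,0,0,0,0,0,0,0,0,0,0,0,0,0,0,-0.1416,0,0,0,0,0,-0.3216,0,0,0,0,0,-0.5016], grip=62)

```text
time: 17.02
eef_pos: [0.5634, 0.1958, 0.0406]
tcp_rot: [0.988, -0.155, -0.0, 0.0]
contact_force: [0.5, 0.4, -0.1]
opening: 0.621
finger_force: 0.0
```

Request:
carry_out(deltas=[0,0,0,0,0,-0.18,0,0,0,0,0,-0.36,0,0,0,0,0,-0.54,0,0,0,0,0,-0.72,0,0,0,0,0,-0.9])

```text
time: 17.65
eef_pos: [0.5633, 0.1958, 0.0406]
tcp_rot: [0.957, 0.29, -0.0, 0.0]
contact_force: [0.6, -0.2, 1.2]
opening: 0.622
finger_force: 0.0
```

Request:
carry_out(deltas=[0,0,0,0,0,-0.18,0,0,0,0,0,-0.36,0,0,0,0,0,-0.54,0,0,0,0,0,-0.72,0,0,0,0,0,-0.9])

```text
time: 18.27
eef_pos: [0.5634, 0.1958, 0.0407]
tcp_rot: [0.736, 0.677, -0.0, 0.0]
contact_force: [0.2, 0.1, 0.0]
opening: 0.62
finger_force: 0.0
```

Request:
carry_out(deltas=[0,0,0,0,0,-0.18,0,0,0,0,0,-0.36,0,0,0,0,0,-0.54,0,0,0,0,0,-0.72,0,0,0,0,0,-0.84])

```text
time: 18.9
eef_pos: [0.5634, 0.1958, 0.0406]
tcp_rot: [0.396, 0.918, -0.0, -0.0]
contact_force: [0.3, -0.3, -0.8]
opening: 0.62
finger_force: 0.0
```

```bash
python3 - <<'E'
from h import *
s=ctrl.get_state();print(s["qpos"],s["contact_force"],s["eef_pos"]);M=R.from_quat(s["tcp_rot"]).as_matrix();print(np.degrees(np.arctan2(M[1,0],M[0,0])))
im,w=look("w8",[]);z=w[...,2];t=np.array([.5642,.1966]);d=np.hypot(*(w[...,:2]-t).transpose(2,0,1))
m=(z>.092)&(z<.107)&(d<.02);P=(w[m][:,:2]*1000).astype(np.float32);print(len(P),cv2.minAreaRect(P))
m=(z>.045)&(z<.067)&(d<.022);P=w[m];print(len(P),np.median(z[m]),cv2.minAreaRect((P[:,:2]*1000).astype(np.float32)))
E
```

```text
[ 0.1645  0.342   1.8897 -0.0003  0.9101 -0.5912] [ 0.3031 -0.3155 -0.7994] [0.5634 0.1958 0.0406]
133.31250167669475
tcp [0.5634 0.1958 0.0406] 18.9
1952 ((563.3278198242188, 199.05316162109375), (20.407068252563477, 15.497490882873535), 46.40093231201172)
2976 0.05987636075067892 ((563.033203125, 199.70701599121094), (34.277854919433594, 32.245635986328125), 43.16643142700195)
```

Request:
carry_out(deltas=[0,0.001,-0.002,0,0,0,0,0.001,-0.002,0,0,0])

```text
time: 19.2
eef_pos: [0.5644, 0.1968, 0.0432]
tcp_rot: [0.399, 0.917, 0.0, 0.0]
contact_force: [-0.2, 0.7, 0.9]
opening: 0.619
finger_force: 0.0
```

Request:
carry_out(deltas=[0,0,0,0,0,0,0,0,0,0,0,0,0,0,0,0,0,0,0,0,0,0,0,0], grip=0, grip_force=90)

```text
time: 19.7
eef_pos: [0.5644, 0.197, 0.0436]
tcp_rot: [0.399, 0.917, 0.0, 0.0]
contact_force: [-1.2, 0.7, 4.3]
opening: 0.372
finger_force: 89.6
```

Request:
carry_out(deltas=[0,0,0.0002,0,0,0.18,0,0,0.0003,0,0,0.36,0,0,0.0005,0,0,0.54,0,0,0.0007,0,0,0.72,0,0,0.0009,0,0,0.9])

```text
time: 20.32
eef_pos: [0.5645, 0.197, 0.0427]
tcp_rot: [0.76, 0.65, 0.0, 0.0]
contact_force: [-0.9, 1.2, 4.7]
opening: 0.372
finger_force: 89.6
```

Request:
carry_out(deltas=[0,0,0.0002,0,0,0.18,0,0,0.0003,0,0,0.36,0,0,0.0005,0,0,0.54,0,0,0.0007,0,0,0.72,0,0,0.0009,0,0,0.9])

```text
time: 20.95
eef_pos: [0.5645, 0.197, 0.0419]
tcp_rot: [0.967, 0.255, 0.0, 0.0]
contact_force: [-2.1, 1.8, 5.0]
opening: 0.373
finger_force: 89.7
```

```bash
python3 - <<'E'
from h import *
s=ctrl.get_state();print(s["qpos"],s["wrist_torque"],s["contact_force"],s["eef_pos"],s["opening"])
E
```

```text
[ 0.1662  0.3424  1.8864 -0.      0.9119  1.2213] [0.1597 0.1897 0.094 ] [-2.0828  1.7577  4.9683] [0.5645 0.197  0.0419] 0.3728525375325764
```

Request:
carry_out(deltas=[0,0,0.0001,0,0,0.12,0,0,0.0003,0,0,0.24,0,0,0.0004,0,0,0.36,0,0,0.0004,0,0,0.36])

```text
time: 21.45
eef_pos: [0.5645, 0.197, 0.0415]
tcp_rot: [0.997, 0.08, 0.0, -0.0]
contact_force: [-1.5, 0.9, 5.1]
opening: 0.375
finger_force: 89.8
```

```bash
python3 - <<'E'
from h import *
s=ctrl.get_state();print(s["qpos"],s["wrist_torque"],s["contact_force"],s["eef_pos"],s["opening"])
E
```

```text
[0.1661 0.343  1.8865 0.0003 0.9114 1.5765] [ 0.1101  0.2914 -0.1458] [-1.5435  0.9037  5.1338] [0.5645 0.197  0.0415] 0.37494275740578775
```

Request:
carry_out(deltas=[0,0,0.0001,0,0,0.1,0,0,0.0002,0,0,0.2,0,0,0.0002,0,0,0.2,0,0,0.0002,0,0,0.2])

```text
time: 21.95
eef_pos: [0.5645, 0.197, 0.0414]
tcp_rot: [1.0, -0.02, 0.0, -0.0]
contact_force: [-1.7, 0.3, 5.8]
opening: 0.374
finger_force: 89.8
```

```bash
python3 - <<'E'
from h import *
s=ctrl.get_state();print(s["qpos"],s["wrist_torque"],s["contact_force"],s["eef_pos"],s["opening"])
E
```

```text
[0.1661 0.3432 1.8865 0.0004 0.9112 1.776 ] [ 0.152   0.2786 -0.1405] [-1.6835  0.3487  5.7864] [0.5645 0.197  0.0414] 0.3736961017129364
```

Request:
carry_out(deltas=[0,0,0.0001,0,0,0.12,0,0,0.0002,0,0,0.24])

```text
time: 22.2
eef_pos: [0.5645, 0.197, 0.0414]
tcp_rot: [0.99, -0.14, 0.0, 0.0]
contact_force: [-2.2, 1.1, 6.7]
opening: 0.377
finger_force: 89.9
```

```bash
python3 - <<'E'
from h import *
s=ctrl.get_state();print(s["qpos"],s["wrist_torque"],s["contact_force"],s["eef_pos"],s["opening"],s["joint_efforts"][5])
E
```

```text
[ 0.1662  0.3433  1.8864 -0.0003  0.9112  2.0185] [0.063  0.2947 0.232 ] [-2.2129  1.1297  6.7498] [0.5645 0.197  0.0414] 0.377111412773922 -0.2971961069852114
```

Request:
carry_out(deltas=[0,0,0.0001,0,0,0.12,0,0,0.0001,0,0,0.24])

```text
time: 22.45
eef_pos: [0.5645, 0.197, 0.0413]
tcp_rot: [0.966, -0.257, 0.0, 0.0]
contact_force: [-1.8, 0.4, 5.6]
opening: 0.369
finger_force: 89.9
```

```bash
python3 - <<'E'
from h import *
s=ctrl.get_state();print(s["qpos"],s["wrist_torque"],s["contact_force"],s["eef_pos"],s["opening"],s["joint_efforts"][5])
E
```

```text
[ 0.1663  0.3434  1.8864 -0.0005  0.9111  2.2583] [0.1526 0.2828 0.283 ] [-1.7784  0.427   5.6275] [0.5645 0.197  0.0413] 0.36876454567493017 -0.22633063606917858
```

Request:
carry_out(deltas=[0,0,0,0,0,0,0,0,0,0,0,0.1,0,0,0,0,0,0.2], grip_force=115)

```text
time: 22.82
eef_pos: [0.5646, 0.1971, 0.0414]
tcp_rot: [0.936, -0.352, 0.0, -0.0]
contact_force: [-1.0, 0.8, 7.3]
opening: 0.369
finger_force: 114.5
```

```bash
python3 - <<'E'
from h import *
s=ctrl.get_state();print(s["qpos"],s["wrist_torque"],s["contact_force"],s["eef_pos"],s["opening"],s["joint_efforts"][5])
E
```

```text
[ 0.1664  0.3432  1.8863 -0.0004  0.9113  2.4573] [0.1856 0.3329 0.3521] [-1.0403  0.7991  7.3035] [0.5646 0.1971 0.0414] 0.36866188392742766 -0.08396225050091743
```

Request:
carry_out(deltas=[0,0,0,0,0,0.1,0,0,0,0,0,0.2])

```text
time: 23.08
eef_pos: [0.5645, 0.1971, 0.0414]
tcp_rot: [0.896, -0.444, 0.0, -0.0]
contact_force: [-1.3, 2.0, 6.7]
opening: 0.369
finger_force: 114.5
```

```bash
python3 - <<'E'
from h import *
s=ctrl.get_state();print(s["qpos"],s["wrist_torque"],s["contact_force"],s["eef_pos"],s["opening"],s["joint_efforts"][5])
E
```

```text
[ 0.1665  0.3433  1.8863 -0.0004  0.9112  2.6571] [0.1888 0.3173 0.4055] [-1.2733  1.9569  6.6542] [0.5645 0.1971 0.0414] 0.3690502650768689 -0.025523502845317125
```

Request:
carry_out(deltas=[0,0,0,0,0,0,0,0,0,0,0,0,0,0,-0.01,0,0,0,0,0,-0.05,0,0,0,-0.01,0,-0.1,0,0,0], grip=62)

```text
time: 23.7
eef_pos: [0.5575, 0.2041, 0.1406]
tcp_rot: [0.896, -0.444, -0.001, 0.001]
contact_force: [0.2, 0.1, 0.4]
opening: 0.622
finger_force: 0.0
```

Request:
carry_out(deltas=[-0.01,0,-0.05,0,0,0,-0.01,0,-0.06,0,0,0,-0.01,0,-0.06,0,0,0,-0.01,0,-0.06,0,0,0])

```text
time: 24.2
eef_pos: [0.5509, 0.2122, 0.198]
tcp_rot: [0.896, -0.444, -0.002, 0.001]
contact_force: [-0.1, 0.2, -0.3]
opening: 0.624
finger_force: 0.0
```

```bash
python3 - <<'E'
from h import *
im,w=look("w9",[]);z=w[...,2];t=np.array([.5645,.197]);d=np.hypot(*(w[...,:2]-t).transpose(2,0,1))
for n,lo,hi,r in [("stud",.09,.107,.02),("nut",.052,.067,.026),("plate",.006,.0118,.045)]:
    m=(z>lo)&(z<hi)&(d<r);P=(w[m][:,:2]*1000).astype(np.float32);print(n,len(P),cv2.minAreaRect(P),cv2.minEnclosingCircle(P)[0],np.median(z[m]))
sd=ctrl.read_camera("side")[0];sc=ctrl.read_camera("scene")[0]
cv2.imwrite("pics/fin.png",np.vstack([np.hstack([cv2.resize(im[60:260,150:400,::-1],(400,300)),cv2.resize(sd[100:310,120:400,::-1],(400,300))]),np.hstack([cv2.resize(sc[130:310,60:300,::-1],(400,300)),cv2.resize(sc[130:310,260:500,::-1],(400,300))])]))
E
```

```text
tcp [0.5509 0.2122 0.198 ] 24.2
stud 501 ((565.0667724609375, 196.90138244628906), (20.0374698638916, 20.67852783203125), 78.97040557861328) (565.234375, 197.158447265625) 0.09968537421695484
nut 559 ((567.265380859375, 194.1845245361328), (34.25735855102539, 32.28864669799805), 34.88127517700195) (565.4865112304688, 196.84100341796875) 0.057589728646306404
plate 2242 ((567.9976196289062, 195.2164306640625), (70.90336608886719, 78.2453384399414), 57.30603790283203) (564.5285034179688, 196.95692443847656) 0.009718872489858116
```

View pics/fin.png

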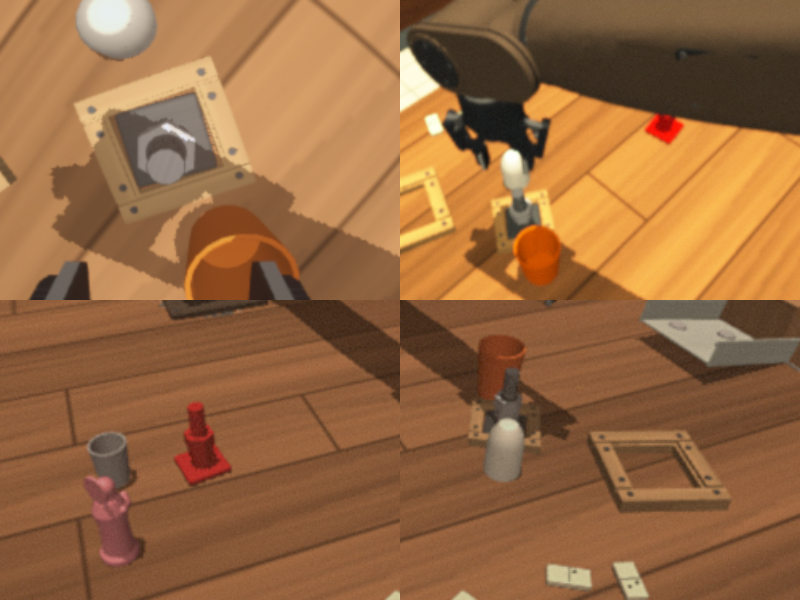

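The foot stands flat in the small frame and nothing touches it. The nut top is at 58 mm, hard against the lower nut, and it didn't spring back when released. The saint, tumbler, cup and salt pot all stand where they were.

```bash
python3 -c "
from plant import ctrl
print(ctrl.sign_off())"
```

```text
the job is handed in; nothing more can be done
None
```

I stood the foot flat in the smaller frame, let it go, ran the upper nut down and tightened it about 0.8 rad or more past touching. The job is handed in (no verdict was returned), and the saint, tumbler, cup and salt pot look undisturbed in the final pictures.

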